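Empty the offcut tray into the cullet tub and cover it

ROBOT

A 7-joint arm with a two-finger parallel gripper is mounted at the origin on the work surface. World frame = base frame: x ahead of the robot, y to its left, z up, the work surface at z = 0. Lengths are in mm, angles in rad, forces in N, time in s.
With the tool pointing down it reaches from about 350 to 900 mm from the base axis. Payload 8.1 kg.
Tool frame: the origin (TCP) lies between the finger pads; the fingertips stand 14 mm ahead of it and the grasp point (between the pads) lies 5 mm behind it; z points along the fingers, y is the line along which they close (so a half turn about z gives the same grasp; the last joint's range is limited). The gripper opens to 85 mm and grips with 20 to 120 N. Pads are 22 mm wide; open, the fingers measure 114 mm over their backs; the gripper's body (76 mm by 85 mm) begins 54 mm behind the grasp point. The pads swing forward as they close: fully open they stand 13 mm farther back than shut.
Start: joints at [-1.207, 0.434, 0.025, 1.573, -0.012, 1.134, -0.075], TCP at [281.297, 558.133, 245.323] pointing down, gripper open.
Joint ranges: [-2.62, 2.62], [-0.44, 2.09], [-1.27, 1.32], [0.08, 2.57], [-1.32, 4.46], [0.12, 2], [-2.74, 2.74]. Speed limits (rad/s): [2.22, 2.22, 3.01, 3.01, 3.14, 3.14, 3.14].

INTERFACE

Orientations are given as a rotation vector (axis times angle).
In Python, from plant import state, get_image, camera_params, job_done, masks_of, spot_point gives the robot as it stands.
- The arm moves only by the tool drive_tool, never from a script. Its argument "deltas" is a list of rows, each an object of numbers: "jaw": the opening, from 0 (shut) to 1 (fully open); "x", "y", "z": the shift along the tool's x, y, z in units of 0.8 m (1.0 is 0.8 m); "ax", "ay", "az": the turn, a rotation vector about the tool's x, y, z in units of 180 degrees (1.0 is 180 degrees). In form: [{"jaw": .., "x": .., "y": .., "z": .., "ax": .., "ay": .., "az": ..}, ...]. A call has exactly 5 rows; each row is the pose to reach, as a shift and turn from the pose commanded when the call began, along the tool's axes at that moment, turning the shorter way round; what a row does not reach only later rows make up. A row lasts 1/12 s, in which the tool goes at most 41.7 mm and 7.16 degrees, less where a joint would pass 70% of its speed; a pose out of reach is approached as far as the arm can. A call with a number of a shift or a turn outside -1 to 1 is refused whole. A call with a gripper value outside its range is refused whole. The fingers move at their own pace and stop on an object; "force" is the grip in N (left out, the last holds). Time passes only in rows, so rows that repeat a pose let the fingers close, or fill a call up. It gives the time, the measured TCP pose, the force, the opening and the grip force at its end, in the units of the state.
- state(): the state, without advancing time (a new reading comes with each control period).
- get_image(name): name is "side" or "top"; returns the picture (384x512x3 uint8, red, green, blue); there is no depth.
- camera_params(name): a dict with "fovy" (degrees; the focal length in pixels is half the picture's height over the tangent of half this angle, whatever the lens; pixels are square), "cx", "cy" (the principal point, pixels), "R" (3x3) and "t" (3): a world point X has camera coordinates R X + t. Camera axes: x right, y down, z forward; pixel columns grow to the right and rows downward; lengths in mm; the calibration is good to about 2 mm. A picture is of the moment at which its call begins. camera_params takes no time and is no camera call.
- job_done(): hands the job in; it is judged then, once.
Trained networks look in the newest picture that a camera, given by its name, has taken for a name from the list of things; names that differ only in an ending like _2 or _b are one class to them, and where a whole thing is asked for, a point or a joint stands for the part that bears it (a point fixed in the world has none). Each returns a list of dicts, best first, with "p" (0 to 1); they miss things now and then, are a little off and sometimes report something else, mostly with a low value. They report only what shows in the picture. A call takes as long as a camera call. They do not tell look-alikes from the thing itself.
- masks_of(name, camera): "region" (384x512 bool, what is visible of it) and "bbox" ([left, top, right, bottom] in pixels, round what is visible of it).
- spot_point(name, camera): "at" ([column, row] in pixels: a listed point, or the origin of a listed thing).
The state is a dict: "clock": time; "joint_pos": joint angles; "joint_velocities": joint speeds; "tau": joint torques, N m; "eef_pos": TCP position; "tcp_rot": TCP orientation; "ft_force": force on the tool from outside, world axes, zero at the start; "torque": the same for the moment, N m; "opening": finger opening in mm; "grip_force": force on a finger pad.
Only numpy, scipy, OpenCV 4.12 (cv2) and the standard library are available. Lean on these libraries where they do the work, as an engineer would, in place of code of your own. Each camera call takes 0.05 s, during which the arm holds its last target. There are 200 camera calls.

TASK

Pick up the blue tray by its wooden grip and tip its four crystal offcuts into the steel cullet tub; the glass edges are sharp, so keep the gripper fingers off the glass. Stand the empty tray flat on the bench again, then set the lid on the tub, without dropping it on, so that it is seated and level and keeps the grinding dust out. Leave the finished tumbler where it stands.

Things in the scene. Friction and masses are not known exactly. Their poses are not given: they have to be found in the camera images.
- tray: Blue sheet-metal tray, 190 mm (x) by 120 (y), floor 4 thick, side and rear walls 30 high, 4 thick (sides 16 high in the front 30 mm), front (-x end) open, facing roughly to the robot. It starts left or right of the tub. Origin: centre of underside, z up, 0 on the bench. 0.25 kg, 0.55 loaded. Glass starts to slide on it at 15 to 25 degrees of tilt; 40 to 45 degrees empties it.
- tray_grip (a point): Centre of the wooden grip bar over the tray's rear wall: 16 mm thick along the tray's x, 100 long along y, 26 high. At (90, 0, 64) mm in the tray's frame. Free below it down to the rear wall's top at 30 mm; brackets only at y = +-40 mm. Pinch it across its thickness from above.
- tray_lip (a point): Middle of the tray's open front edge, on the underside: (-95, 0, 0) mm in the tray's frame. The pieces leave here.
- tub: Round straight-sided steel tub, open on top, loose on the bench, 1.6 kg; outside diameter 168 mm, inside 160, 120 high, floor 6 thick; two small carrying ears on its +-x sides, 20 mm out, 80 to 95 mm up. It stands between the tray and the lid. Origin: centre of the underside, z up.
- tub_rim (a point): Centre of the tub's mouth at rim height, 120 mm above its underside; z up.
- lid: Loose round metal lid, 0.32 kg, lying right way up. A plug 150 mm across, 10 deep (lowest 4 mm tapered to 142) goes inside the tub's mouth; a 180 mm disc above it (10 to 16 mm up) rests on the rim; a black knob stands in the middle. Origin: centre of the plug's underside, 10 mm below the rim when seated; z up.
- lid_knob (a point): Point to grip on the lid's black cylindrical knob (32 mm diameter, from 16 to 60 mm above the lid's origin): on its axis, 44 mm above the lid's origin.
- offcut_block: Clear crystal offcut, block 46 x 30 x 24 mm, 85 g, lying in the tray. Origin: its middle.
- offcut_slab: Clear crystal offcut, slab 60 x 34 x 14 mm, 75 g, lying in the tray. Origin: its middle.
- offcut_wedge: Clear crystal offcut, stepped wedge 50 x 28 x 24 mm, 70 g, lying in the tray. Origin: its middle.
- offcut_stub: Clear crystal offcut, eight-sided stem stub about 40 mm across and 22 high, 75 g, lying in the tray. Origin: its middle.
- tumbler: Finished cut-crystal tumbler, 95 mm high, 84 mm across, beyond the tub. Origin: centre of the underside. Leave alone.
Not all that is in view belongs to the job. Leave any green or red look-alike of the offcut_wedge alone.

How it is judged:
By the outcome, as a careful person would: the job done as asked, in the order asked, and still so for the second after the job is handed in, with the robot touching nothing.
It also fails if it takes over 70 s, if anything falls off the work surface, if the arm or the gripper's body presses on something with over 40 N, if the wrist force passes 120 N, or if a joint passes its speed limit or range.

## Working session

There is one attempt and no reset: what is moved stays moved. The work goes in short steps, Python scripts to look and compute and a tool call to move; the robot and the scene stay as the last step left them, time stands still between calls to the robot, and variables do not carry over. Pictures are saved under pics/ and viewed, at most 10 in all, crops included, and the job is handed in when it is done.

Besides the shell and the picture viewer there is one more tool, called after ">>>" as name(argument=value, ...) on one line, values as JSON. drive_tool: Moves the arm, as the interface text tells. Shifts and turns lie within -1 to 1; 1 stands for 0.8 m of shift or 180 degrees of turn. Its arguments: {"type":"object","properties":{"deltas":{"type":"array","items":{"type":"object","properties":{"jaw":{"type":"number"},"x":{"type":"number"},"y":{"type":"number"},"z":{"type":"number"},"ax":{"type":"number"},"ay":{"type":"number"},"az":{"type":"number"}}}},"force":{"type":"number"}},"required":["deltas"]}

```bash
mkdir -p pics; ls; cat > h.py <<'E'
import numpy as np, cv2
from plant import *
from scipy.spatial.transform import Rotation as Ro
def cam(n):
    c=camera_params(n); f=192/np.tan(np.radians(c["fovy"])/2)
    return f,c["cx"],c["cy"],np.array(c["R"]),np.array(c["t"])
def ray(n,p):
    f,cx,cy,R,t=cam(n); d=R.T@np.array([(p[0]-cx)/f,(p[1]-cy)/f,1]); return -R.T@t,d
def onz(n,p,z):
    o,d=ray(n,p); return o+d*(z-o[2])/d[2]
def tri(ps):
    A=np.zeros((3,3));b=np.zeros(3);L=[]
    for n,p in ps:
        o,d=ray(n,p); d=d/np.linalg.norm(d); M=np.eye(3)-np.outer(d,d); A+=M;b+=M@o;L.append((M,o))
    X=np.linalg.solve(A,b); return X,[round(float(np.linalg.norm(M@(X-o))),1) for M,o in L]
def proj(n,X):
    f,cx,cy,R,t=cam(n); q=R@np.array(X)+t; return f*q[0]/q[2]+cx,f*q[1]/q[2]+cy
def save(n,im): cv2.imwrite(n,im[:,:,::-1])
def delta(P,Rt):
    "target TCP pos and rot matrix -> tool units"
    s=state(); R0=Ro.from_rotvec(s["tcp_rot"]); 
    print("shift",np.round(R0.inv().apply(np.array(P)-s["eef_pos"])/800,4),"turn",np.round((R0.inv()*Ro.from_matrix(Rt)).as_rotvec()/np.pi,4))
E
python3 - <<'E'
from h import *
np.set_printoptions(suppress=True,precision=1)
print(state())
ims={n:get_image(n) for n in("side","top")}
for n in ims: print(n,cam(n)[:3],"pos",ray(n,(0,0))[0])
save("pics/a.png",cv2.resize(ims["top"],(768,576)));save("pics/b.png",cv2.resize(ims["side"],(768,576)))
for t in["tray_grip","tray_lip","tub_rim","tub","lid_knob","lid","tray","tumbler","offcut_wedge"]:
    r={}
    for n in ims:
        d=spot_point(t,n); r[n]=d[0]["at"] if d else None
        print(t,n,[(np.round(q["at"],1),round(q["p"],2)) for q in d[:3]])
    if all(v is not None for v in r.values()): print("   ",tri(list(r.items())))
E
```

```text
pics
{'clock': 0.0, 'joint_pos': array([-1.2,  0.4,  0. ,  1.6, -0. ,  1.1, -0.1]), 'joint_velocities': array([-0., -0.,  0., -0., -0., -0., -0.]), 'tau': array([  0. , -67. ,   1. , -31.6,   0. ,   0. ,   0. ]), 'eef_pos': array([281.1, 557.7, 244.6]), 'tcp_rot': array([-0.7, -3.1,  0. ]), 'ft_force': array([-0.5, -0.9,  0.4]), 'torque': array([ 0. , -0.1,  0. ]), 'grip_force': 0.0, 'opening': 85.52520737687863}
side (np.float64(444.8432648677244), 261.9794779546984, 191.29099718117268) pos [  90.  -650.5  992.4]
top (np.float64(401.16662196365564), 258.79363389972843, 193.34802938745304) pos [ 361.1  -32.1 1341. ]
tray_grip side [(array([321.3, 256.8]), 0.68), (array([262.2, 305.7]), 0.46)]
tray_grip top [(array([333.1, 187.8]), 0.6), (array([324. , 236.5]), 0.41)]
    (array([ 591.4, -254.3,   42.7]), [0.0, 0.0])
tray_lip side [(array([260.4, 307.2]), 0.75), (array([323.2, 252.6]), 0.7)]
tray_lip top [(array([334.7, 241.3]), 0.81)]
    (array([ 409.6, -253.6,   -2.9]), [10.6, 10.6])
tub_rim side [(array([233.5, 202.2]), 0.68)]
tub_rim top []
tub side [(array([237.8, 224.9]), 0.75)
[... 348 characters left out ...]
1]), 0.87)]
lid top [(array([180.3, 217. ]), 0.96), (array([230.4, 138.4]), 0.33)]
    (array([512.7, 253.2,   9.8]), [2.7, 2.7])
tray side [(array([294. , 285.8]), 0.84)]
tray top [(array([330.5, 217. ]), 0.64)]
    (array([ 503.6, -251.2,  -12.1]), [2.6, 2.6])
tumbler side [(array([292.1, 162.2]), 0.91), (array([235., 200.]), 0.7)]
tumbler top [(array([230.7, 140.3]), 0.7)]
    (array([779.7,  81.5,  -0. ]), [5.3, 5.3])
offcut_wedge side [(array([251.2, 337.4]), 0.79), (array([296.5, 360.8]), 0.76), (array([288.3, 298.6]), 0.66)]
offcut_wedge top [(array([342.4, 209.1]), 0.73), (array([374.6, 223.8]), 0.71), (array([343.2, 229.7]), 0.68)]
    (array([ 446.9, -282.3,  -83.2]), [90.7, 90.7])
```

View pics/a.png

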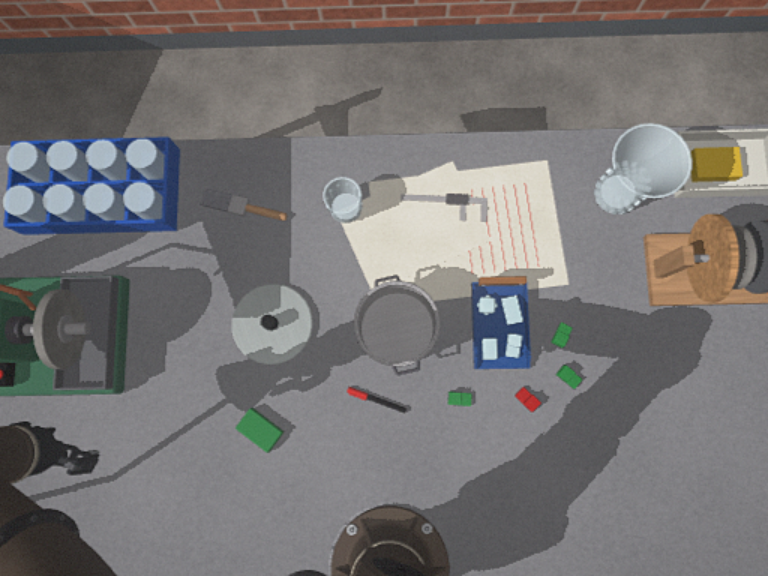

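View pics/b.png

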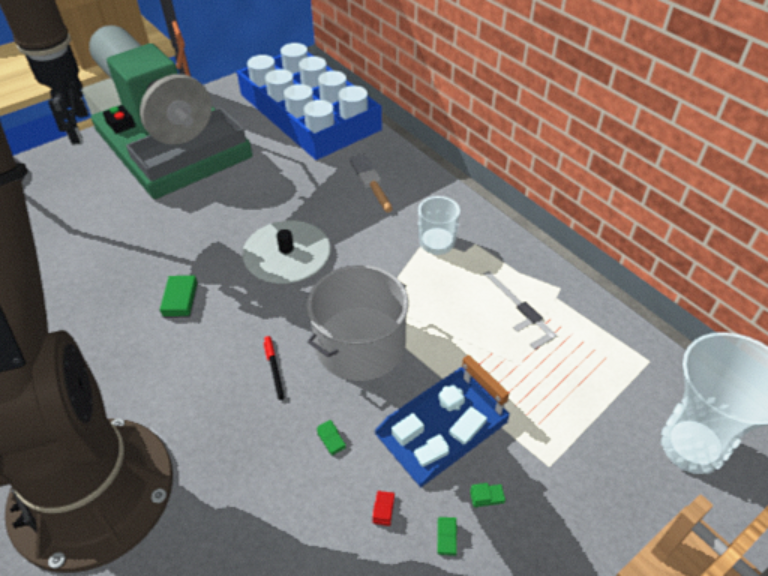

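The top view (in 768-wide pixels) shows the tray at (500,325) with its wooden grip at (502,281), the tub at (397,323), the lid at (273,323), the tumbler at (343,200). Things that could be confused with the grip: chisel handle (270,213) and wooden stand (690,260); with the offcuts: the green and red wedges at (562,335), (569,376), (528,400), (460,398) and a green block at (260,430); with the tray: the blue crate at (90,185). By the description I choose the grip at (502,281), with the four clear pieces in the tray.

```bash
python3 - <<'E'
from h import *
from scipy.optimize import least_squares
np.set_printoptions(suppress=True,precision=1)
ims={n:get_image(n) for n in("side","top")}
# grip: brown mask; tray-grip candidates
for n,c in(("top",(334,188)),("side",(323,252))):
    im=ims[n]; h=cv2.cvtColor(im,cv2.COLOR_RGB2HSV)
    w=np.zeros(im.shape[:2],bool); w[c[1]-25:c[1]+25,c[0]-30:c[0]+30]=1
    m=((h[...,0]<20)&(h[...,1]>120)&(h[...,2]>60)&w)
    ys,xs=np.nonzero(m); r=cv2.minAreaRect(np.c_[xs,ys].astype(np.float32)); print(n,m.sum(),r)
    cpt=(xs.mean(),ys.mean()); 
    for z in(64,77): print("  z",z,onz(n,cpt,z))
    bx=cv2.boxPoints(r); print("  corners z77",[np.round(onz(n,p,77)[:2],1) for p in bx])
# tray blue in top
im=ims["top"];h=cv2.cvtColor(im,cv2.COLOR_RGB2HSV)
w=np.zeros(im.shape[:2],bool);w[180:250,308:360]=1
m=(h[...,0]>100)&(h[...,0]<130)&(h[...,1]>120)&w
ys,xs=np.nonzero(m); r=cv2.minAreaRect(np.c_[xs,ys].astype(np.float32));print("tray",r,[np.round(onz("top",p,20)[:2],1) for p in cv2.boxPoints(r)])
def circ(n,name,z):
    d=masks_of(name,n)
    if not d: print("none",name,n);return
    m=d[0]["region"].astype(np.uint8); c=max(cv2.findContours(m,0,1)[0],key=cv2.contourArea)[:,0]
    P=np.array([onz(n,p,z)[:2] for p in c])
    f=lambda q:np.hypot(*(P-q[:2]).T)-q[2]
    s=least_squares(f,[*P.mean(0),85],loss="soft_l1",f_scale=1.5); print(name,n,d[0]["p"],s.x,np.median(abs(s.fun)))
circ("top","lid",16);circ("side","lid",16);circ("top","tub",120);circ("side","tub",120)
a=ims["side"][220:330,220:390]; save("pics/c.png",cv2.resize(a,None,fx=4,fy=4,interpolation=2))
a=ims["top"][170:260,215:365]; save("pics/d.png",cv2.resize(a,None,fx=5,fy=5,interpolation=2))
E
```

```text
top 119 ((335.0, 187.0), (4.0, 30.0), 90.0)
  z 64 [ 591.7 -256.1   64. ]
  z 77 [ 589.4 -253.8   77. ]
  corners z77 [array([ 595.4, -207.2]), array([ 593.1, -302.6]), array([ 580.2, -301.9]), array([ 582.5, -206.6])]
side 300 ((323.5000305175781, 252.50003051757812), (39.59797668457031, 8.485280990600586), 45.0)
  z 64 [ 592.6 -258.1   64. ]
  z 77 [ 585.5 -263.6   77. ]
  corners z77 [array([ 575.4, -212.6]), array([ 599.6, -208.3]), array([ 596.5, -311.1]), array([ 573.4, -314.2])]
tray ((333.98681640625, 216.42074584960938), (57.5987663269043, 37.081336975097656), 88.69805145263672) [array([ 596.1, -197.3]), array([ 596. , -320.6]), array([ 405.6, -313.7]), array([ 405.4, -193.3])]
lid top 0.69 [514.5 251.9  87.2] 0.8386833091115733
lid side 0.71 [512.9 247.3  86.5] 1.0458016802519552
tub top 0.79 [497.9 -26.2  85.8] 1.4553712628796305
tub side 0.65 [481.  -58.2 107.9] 11.981490933490889
```

View pics/d.png

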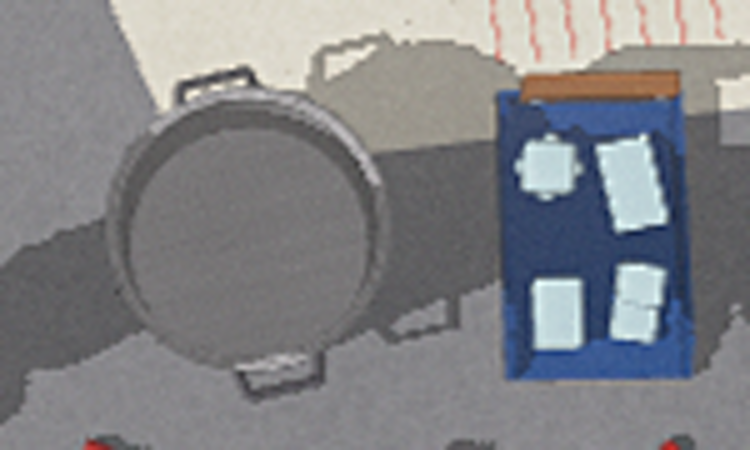

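The crop confirms the choice: wooden bar at crop (600,86), i.e. pixel (335,187), over the blue tray holding the four clear pieces; tub rim centred near crop (247,225). Both cameras agree on a grip at about (591,-256,64) with yaw about 0. First I turn the tool so that its y lies along world x.

```bash
python3 - <<'E'
from h import *
D=np.array([[0,1,0],[1,0,0],[0,0,-1.]])
delta([591,-256,200],D)
s=state();print(Ro.from_rotvec(s["tcp_rot"]).as_matrix().round(3),s["joint_pos"].round(3))
for n,p in(("side",(233.5,202.2)),("top",(264.4,216))):print(onz(n,p,120))
E
```

```text
shift [-0.8037 -0.7346  0.0566] turn [ 0.     -0.      0.3514]
[[-0.893  0.45   0.   ]
 [ 0.45   0.893  0.   ]
 [-0.     0.    -1.   ]] [-1.207  0.434  0.025  1.573 -0.012  1.134 -0.075]
[487.6010473  -26.04496288 120.        ]
[495.20025499 -27.42611982 120.        ]
```

>>> drive_tool(deltas=[{"az": 0.04, "jaw": 1}, {"az": 0.08, "jaw": 1}, {"az": 0.12, "jaw": 0.8}, {"az": 0.16, "jaw": 0.7}, {"az": 0.1757, "jaw": 0.6}], force=100)

```text
invalid input at $.deltas[0]: expected keys jaw, x, y, z, ax, ay, az
```

>>> drive_tool(deltas=[{"az": 0.04, "jaw": 0.6}, {"az": 0.08, "jaw": 0.6}, {"az": 0.12, "jaw": 0.6}, {"az": 0.16, "jaw": 0.6}, {"az": 0.1757, "jaw": 0.6}])

```text
invalid input at $.deltas[0]: expected keys jaw, x, y, z, ax, ay, az
```

>>> drive_tool(deltas=[{"x": -0.03, "y": 0.01, "jaw": 0.6}, {"x": -0.07, "y": 0.027, "jaw": 0.6}, {"x": -0.115, "y": 0.044, "jaw": 0.6}, {"x": -0.16, "y": 0.061, "jaw": 0.6}, {"x": -0.2035, "y": 0.0775, "jaw": 0.6}])

```text
invalid input at $.deltas[0]: expected keys jaw, x, y, z, ax, ay, az
```

>>> drive_tool(deltas=[{"x": -0.0407, "y": 0.0155, "jaw": 0.6}, {"x": -0.0814, "y": 0.031, "jaw": 0.6}, {"x": -0.1221, "y": 0.0465, "jaw": 0.6}, {"x": -0.1628, "y": 0.062, "jaw": 0.6}, {"x": -0.2035, "y": 0.0775, "jaw": 0.6}])

```text
invalid input at $.deltas[0]: expected keys jaw, x, y, z, ax, ay, az
```

>>> drive_tool(deltas=[{"x": -0.0407, "y": 0.0155, "jaw": 0.6}, {"x": -0.0814, "y": 0.031, "jaw": 0.6}, {"x": -0.1221, "y": 0.0465, "jaw": 0.6}, {"x": -0.1628, "y": 0.062, "jaw": 0.6}, {"x": -0.2035, "y": 0.0775, "jaw": 0.6}])

```text
invalid input at $.deltas[0]: expected keys jaw, x, y, z, ax, ay, az
```

All keys are required in every row.

>>> drive_tool(deltas=[{"jaw": 0.6, "x": 0, "y": 0, "z": 0, "ax": 0, "ay": 0, "az": 0.03}, {"jaw": 0.6, "x": 0, "y": 0, "z": 0, "ax": 0, "ay": 0, "az": 0.065}, {"jaw": 0.6, "x": 0, "y": 0, "z": 0, "ax": 0, "ay": 0, "az": 0.1}, {"jaw": 0.6, "x": 0, "y": 0, "z": 0, "ax": 0, "ay": 0, "az": 0.138}, {"jaw": 0.6, "x": 0, "y": 0, "z": 0, "ax": 0, "ay": 0, "az": 0.1757}], force=100)

```text
clock: 1.72
eef_pos: [281.3, 558.1, 245.3]
tcp_rot: [-1.54, -2.738, -0.0]
ft_force: [0.4, -0.0, 1.1]
opening: 51.2
grip_force: 0.0
```

>>> drive_tool(deltas=[{"jaw": 0.6, "x": 0, "y": 0, "z": 0, "ax": 0, "ay": 0, "az": 0.038}, {"jaw": 0.6, "x": 0, "y": 0, "z": 0, "ax": 0, "ay": 0, "az": 0.076}, {"jaw": 0.6, "x": 0, "y": 0, "z": 0, "ax": 0, "ay": 0, "az": 0.114}, {"jaw": 0.6, "x": 0, "y": 0, "z": 0, "ax": 0, "ay": 0, "az": 0.15}, {"jaw": 0.6, "x": 0, "y": 0, "z": 0, "ax": 0, "ay": 0, "az": 0.1757}])

```text
clock: 2.13
eef_pos: [281.2, 558.2, 245.4]
tcp_rot: [-2.228, -2.215, -0.0]
ft_force: [-0.2, -0.2, 0.1]
opening: 51.1
grip_force: 0.0
```

>>> drive_tool(deltas=[{"jaw": 0.6, "x": -0.03, "y": 0.01, "z": 0, "ax": 0, "ay": 0, "az": 0}, {"jaw": 0.6, "x": -0.07, "y": 0.027, "z": 0, "ax": 0, "ay": 0, "az": 0}, {"jaw": 0.6, "x": -0.115, "y": 0.044, "z": 0, "ax": 0, "ay": 0, "az": 0}, {"jaw": 0.6, "x": -0.16, "y": 0.061, "z": 0, "ax": 0, "ay": 0, "az": 0}, {"jaw": 0.6, "x": -0.2035, "y": 0.0775, "z": 0, "ax": 0, "ay": 0, "az": 0}])

```text
clock: 2.55
eef_pos: [343.7, 393.5, 245.4]
tcp_rot: [2.221, 2.222, 0.0]
ft_force: [0.0, -0.3, 0.2]
opening: 51.5
grip_force: 0.0
```

>>> drive_tool(deltas=[{"jaw": 0.6, "x": -0.0407, "y": 0.0155, "z": 0, "ax": 0, "ay": 0, "az": 0}, {"jaw": 0.6, "x": -0.0814, "y": 0.031, "z": 0, "ax": 0, "ay": 0, "az": 0}, {"jaw": 0.6, "x": -0.1221, "y": 0.0465, "z": 0, "ax": 0, "ay": 0, "az": 0}, {"jaw": 0.6, "x": -0.1628, "y": 0.062, "z": 0, "ax": 0, "ay": 0, "az": 0}, {"jaw": 0.6, "x": -0.2035, "y": 0.0775, "z": 0, "ax": 0, "ay": 0, "az": 0}])

```text
clock: 2.97
eef_pos: [405.6, 230.9, 245.6]
tcp_rot: [-2.221, -2.221, -0.001]
ft_force: [0.6, 0.0, 0.4]
opening: 50.9
grip_force: 0.0
```

>>> drive_tool(deltas=[{"jaw": 0.6, "x": -0.0407, "y": 0.0155, "z": 0, "ax": 0, "ay": 0, "az": 0}, {"jaw": 0.6, "x": -0.0814, "y": 0.031, "z": 0, "ax": 0, "ay": 0, "az": 0}, {"jaw": 0.6, "x": -0.1221, "y": 0.0465, "z": 0, "ax": 0, "ay": 0, "az": 0}, {"jaw": 0.6, "x": -0.1628, "y": 0.062, "z": 0, "ax": 0, "ay": 0, "az": 0}, {"jaw": 0.6, "x": -0.2035, "y": 0.0775, "z": 0, "ax": 0, "ay": 0, "az": 0}])

```text
clock: 3.38
eef_pos: [467.7, 68.1, 245.7]
tcp_rot: [2.221, 2.222, 0.001]
ft_force: [1.2, 0.5, -0.2]
opening: 51.4
grip_force: 0.0
```

>>> drive_tool(deltas=[{"jaw": 0.6, "x": -0.0407, "y": 0.0155, "z": 0, "ax": 0, "ay": 0, "az": 0}, {"jaw": 0.6, "x": -0.0814, "y": 0.031, "z": 0, "ax": 0, "ay": 0, "az": 0}, {"jaw": 0.6, "x": -0.1221, "y": 0.0465, "z": 0, "ax": 0, "ay": 0, "az": 0}, {"jaw": 0.6, "x": -0.1628, "y": 0.062, "z": 0, "ax": 0, "ay": 0, "az": 0}, {"jaw": 0.6, "x": -0.2035, "y": 0.0775, "z": 0, "ax": 0, "ay": 0, "az": 0}])

```text
clock: 3.8
eef_pos: [529.7, -94.7, 245.5]
tcp_rot: [2.221, 2.222, 0.001]
ft_force: [0.8, 0.3, -0.1]
opening: 51.3
grip_force: 0.0
```

>>> drive_tool(deltas=[{"jaw": 0.6, "x": -0.0407, "y": 0.0155, "z": 0, "ax": 0, "ay": 0, "az": 0}, {"jaw": 0.6, "x": -0.0814, "y": 0.031, "z": 0, "ax": 0, "ay": 0, "az": 0}, {"jaw": 0.6, "x": -0.1221, "y": 0.0465, "z": 0, "ax": 0, "ay": 0, "az": 0}, {"jaw": 0.6, "x": -0.1628, "y": 0.062, "z": 0, "ax": 0, "ay": 0, "az": 0}, {"jaw": 0.6, "x": -0.2035, "y": 0.0775, "z": 0, "ax": 0, "ay": 0, "az": 0}])

```text
clock: 4.22
eef_pos: [591.8, -257.4, 245.2]
tcp_rot: [-2.221, -2.222, -0.0]
ft_force: [1.6, 0.7, 0.6]
opening: 51.3
grip_force: 0.0
```

>>> drive_tool(deltas=[{"jaw": 0.6, "x": 0, "y": 0, "z": 0.03, "ax": 0, "ay": 0, "az": 0}, {"jaw": 0.6, "x": 0, "y": 0, "z": 0.06, "ax": 0, "ay": 0, "az": 0}, {"jaw": 0.6, "x": 0, "y": 0, "z": 0.1, "ax": 0, "ay": 0, "az": 0}, {"jaw": 0.6, "x": 0, "y": 0, "z": 0.13, "ax": 0, "ay": 0, "az": 0}, {"jaw": 0.6, "x": 0, "y": 0, "z": 0.1475, "ax": 0, "ay": 0, "az": 0}])

```text
clock: 4.63
eef_pos: [590.1, -255.0, 124.2]
tcp_rot: [-2.219, -2.219, 0.002]
ft_force: [-0.3, 0.4, 0.1]
opening: 51.4
grip_force: 0.0
```

```bash
python3 - <<'E'
from h import *
print(state()["eef_pos"],state()["joint_pos"].round(3))
a=get_image("side")[190:330,200:400]; save("pics/e.png",cv2.resize(a,None,fx=4,fy=4,interpolation=2))
E
```

```text
[ 590.05561311 -255.01256089  124.19942029] [-0.028  0.626  0.547  1.688 -0.386  0.941  0.667]
```

View pics/e.png

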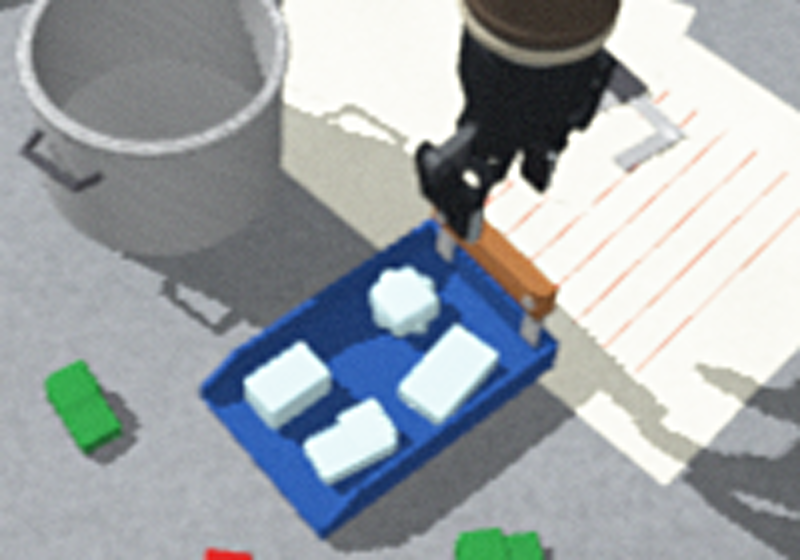

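The crop shows the fingers straddling above the wooden bar at (490,260); the four clear pieces are well away from the fingers. I descend and grip.

>>> drive_tool(deltas=[{"jaw": 0.6, "x": 0, "y": 0, "z": 0.025, "ax": 0, "ay": 0, "az": 0}, {"jaw": 0.6, "x": 0, "y": 0, "z": 0.05, "ax": 0, "ay": 0, "az": 0}, {"jaw": 0.6, "x": 0, "y": 0, "z": 0.07, "ax": 0, "ay": 0, "az": 0}, {"jaw": 0.6, "x": 0, "y": 0, "z": 0.083, "ax": 0, "ay": 0, "az": 0}, {"jaw": 0.6, "x": 0, "y": 0, "z": 0.083, "ax": 0, "ay": 0, "az": 0}])

```text
clock: 5.1
eef_pos: [590.4, -255.2, 59.3]
tcp_rot: [-2.219, -2.22, 0.002]
ft_force: [0.2, 0.3, -0.7]
opening: 51.6
grip_force: 0.0
```

>>> drive_tool(deltas=[{"jaw": 0.5, "x": 0, "y": 0, "z": 0, "ax": 0, "ay": 0, "az": 0}, {"jaw": 0.4, "x": 0, "y": 0, "z": 0, "ax": 0, "ay": 0, "az": 0}, {"jaw": 0.3, "x": 0, "y": 0, "z": 0, "ax": 0, "ay": 0, "az": 0}, {"jaw": 0.2, "x": 0, "y": 0, "z": 0, "ax": 0, "ay": 0, "az": 0}, {"jaw": 0.1, "x": 0, "y": 0, "z": 0, "ax": 0, "ay": 0, "az": 0}], force=30)

```text
clock: 5.52
eef_pos: [592.3, -256.2, 62.2]
tcp_rot: [2.22, 2.22, 0.002]
ft_force: [0.6, 0.7, 5.7]
opening: 15.5
grip_force: 30.3
```

>>> drive_tool(deltas=[{"jaw": 0, "x": 0, "y": 0, "z": 0, "ax": 0, "ay": 0, "az": 0}, {"jaw": 0, "x": 0, "y": 0, "z": 0, "ax": 0, "ay": 0, "az": 0}, {"jaw": 0, "x": 0, "y": 0, "z": 0, "ax": 0, "ay": 0, "az": 0}, {"jaw": 0, "x": 0, "y": 0, "z": 0, "ax": 0, "ay": 0, "az": 0}, {"jaw": 0, "x": 0, "y": 0, "z": 0, "ax": 0, "ay": 0, "az": 0}], force=100)

```text
clock: 5.93
eef_pos: [592.5, -256.2, 62.4]
tcp_rot: [2.22, 2.22, 0.003]
ft_force: [-0.1, 1.1, 7.8]
opening: 14.3
grip_force: 98.8
```

>>> drive_tool(deltas=[{"jaw": 0, "x": 0, "y": 0, "z": -0.008, "ax": 0, "ay": 0, "az": 0}, {"jaw": 0, "x": 0, "y": 0, "z": -0.02, "ax": 0, "ay": 0, "az": 0}, {"jaw": 0, "x": 0, "y": 0, "z": -0.035, "ax": 0, "ay": 0, "az": 0}, {"jaw": 0, "x": 0, "y": 0, "z": -0.05, "ax": 0, "ay": 0, "az": 0}, {"jaw": 0, "x": 0, "y": 0, "z": -0.065, "ax": 0, "ay": 0, "az": 0}])

```text
clock: 6.35
eef_pos: [591.2, -256.0, 114.3]
tcp_rot: [2.221, 2.221, 0.0]
ft_force: [-0.1, -0.6, -5.7]
opening: 14.5
grip_force: 97.8
```

>>> drive_tool(deltas=[{"jaw": 0, "x": 0, "y": 0, "z": -0.03, "ax": 0, "ay": 0, "az": 0}, {"jaw": 0, "x": 0, "y": 0, "z": -0.065, "ax": 0, "ay": 0, "az": 0}, {"jaw": 0, "x": 0, "y": 0, "z": -0.105, "ax": 0, "ay": 0, "az": 0}, {"jaw": 0, "x": 0, "y": 0, "z": -0.14, "ax": 0, "ay": 0, "az": 0}, {"jaw": 0, "x": 0, "y": 0, "z": -0.165, "ax": 0, "ay": 0, "az": 0}])

```text
clock: 6.77
eef_pos: [591.6, -256.6, 249.0]
tcp_rot: [2.22, 2.219, 0.002]
ft_force: [0.6, -1.0, -4.9]
opening: 14.8
grip_force: 98.2
```

```bash
cat > rim.py <<'E'
from h import *
def rim(n,im,z,r,c0,w=25):
    "centre of the circle radius r at height z with strongest mean edge"
    g=cv2.GaussianBlur(cv2.cvtColor(im,cv2.COLOR_RGB2GRAY).astype(np.float32),(0,0),0.8)
    G=np.hypot(cv2.Sobel(g,5,1,0),cv2.Sobel(g,5,0,1)); G=np.minimum(G,np.percentile(G,97)).astype(np.float32)
    a=np.linspace(0,2*np.pi,180,endpoint=False); f,cx,cy,R,t=cam(n)
    best=[]
    for dx in range(-w,w+1):
        for dy in range(-w,w+1):
            P=np.c_[c0[0]+dx+r*np.cos(a),c0[1]+dy+r*np.sin(a),np.full(180,z)]
            q=P@R.T+t
            v=cv2.remap(G,(f*q[:,0]/q[:,2]+cx).astype(np.float32),(f*q[:,1]/q[:,2]+cy).astype(np.float32),1)
            best.append((v.mean(),c0[0]+dx,c0[1]+dy))
    best.sort(reverse=True); return best[0]
E
python3 - <<'E'
from rim import *
s=state();print(s["eef_pos"],s["ft_force"].round(1),s["opening"],s["joint_pos"].round(2))
for n in("top","side"):
    im=get_image(n)
    for r in(84,80): print("tub",n,r,rim(n,im,120,r,(492,-27)))
    for r in(90,): print("lid",n,r,rim(n,im,16,r,(514,250)))
    if n=="side": save("pics/f.png",cv2.resize(im[120:320,180:430],None,fx=3,fy=3,interpolation=2))
E
```

```text
[ 591.56314899 -256.5785264   248.99004266] [ 0.6 -1.  -4.9] 14.769957372060034 [-0.07  0.51  0.61  1.55 -0.31  1.18  0.6 ]
tub top 84 (np.float32(126.661156), 497, -31)
tub top 80 (np.float32(124.712326), 499, -26)
lid top 90 (np.float32(125.344055), 515, 252)
tub side 84 (np.float32(166.90543), 500, -34)
tub side 80 (np.float32(171.01173), 500, -28)
lid side 90 (np.float32(166.0902), 515, 248)
```

View pics/f.png

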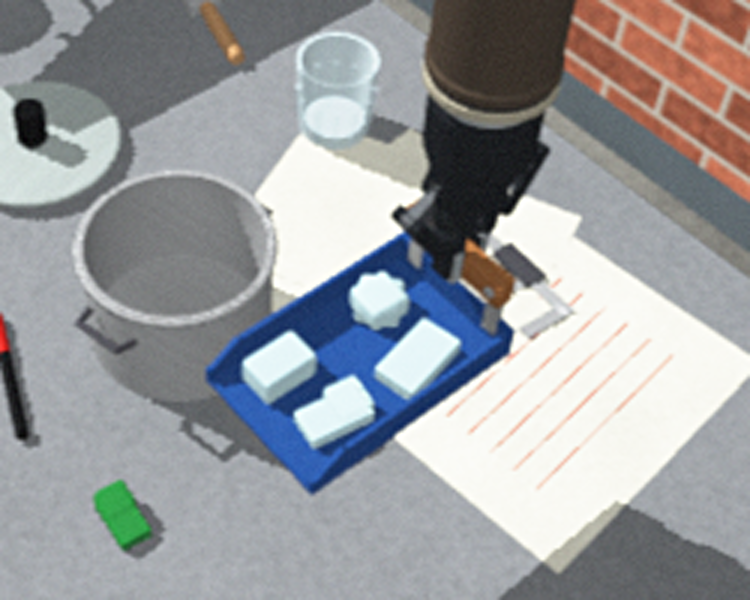

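The crop shows the tray hanging level from the grip (500,270) with all four pieces in it, and the tub rim clear at (175,245). The tub centre is about (498,-28) and the lid about (515,250). Now I carry the tray towards the pouring spot.

>>> drive_tool(deltas=[{"jaw": 0, "x": 0.0086, "y": 0.0051, "z": 0, "ax": 0, "ay": 0, "az": 0}, {"jaw": 0, "x": 0.028, "y": 0.0167, "z": 0, "ax": 0, "ay": 0, "az": 0}, {"jaw": 0, "x": 0.058, "y": 0.0347, "z": 0, "ax": 0, "ay": 0, "az": 0}, {"jaw": 0, "x": 0.0946, "y": 0.0565, "z": 0, "ax": 0, "ay": 0, "az": 0}, {"jaw": 0, "x": 0.1333, "y": 0.0796, "z": 0, "ax": 0, "ay": 0, "az": 0}])

```text
clock: 7.28
eef_pos: [654.3, -148.0, 242.9]
tcp_rot: [-2.222, -2.217, 0.003]
ft_force: [0.8, 0.1, -5.9]
opening: 14.7
grip_force: 98.2
```

>>> drive_tool(deltas=[{"jaw": 0, "x": 0.0387, "y": 0.0231, "z": 0, "ax": 0, "ay": 0, "az": 0}, {"jaw": 0, "x": 0.0753, "y": 0.0449, "z": 0, "ax": 0, "ay": 0, "az": 0}, {"jaw": 0, "x": 0.1054, "y": 0.0629, "z": 0, "ax": 0, "ay": 0, "az": 0}, {"jaw": 0, "x": 0.1269, "y": 0.0758, "z": 0, "ax": 0, "ay": 0, "az": 0}, {"jaw": 0, "x": 0.1398, "y": 0.0835, "z": 0, "ax": 0, "ay": 0, "az": 0}])

```text
clock: 7.7
eef_pos: [722.1, -32.2, 241.8]
tcp_rot: [-2.214, -2.223, 0.002]
ft_force: [-0.6, -0.2, -6.4]
opening: 14.4
grip_force: 98.1
```

>>> drive_tool(deltas=[{"jaw": 0, "x": 0.008, "y": 0.004, "z": 0.01, "ax": 0, "ay": 0, "az": 0}, {"jaw": 0, "x": 0.0119, "y": 0.0069, "z": 0.025, "ax": 0, "ay": 0, "az": 0}, {"jaw": 0, "x": 0.0119, "y": 0.0069, "z": 0.04, "ax": 0, "ay": 0, "az": 0}, {"jaw": 0, "x": 0.0119, "y": 0.0069, "z": 0.05, "ax": 0, "ay": 0, "az": 0}, {"jaw": 0, "x": 0.0119, "y": 0.0069, "z": 0.05, "ax": 0, "ay": 0, "az": 0}])

```text
clock: 8.12
eef_pos: [725.2, -29.5, 201.7]
tcp_rot: [-2.222, -2.217, 0.006]
ft_force: [-0.5, -0.7, -5.6]
opening: 14.7
grip_force: 98.2
```

```bash
python3 - <<'E'
from h import *
s=state();print(s["eef_pos"],s["tcp_rot"],s["ft_force"].round(1),s["opening"],s["joint_pos"].round(2))
r=[]
for n in("top","side"):
    im=get_image(n)
    d=spot_point("tray_lip",n); print(n,[(np.round(q["at"],1),round(q["p"],2)) for q in d[:2]]); r+= [(n,d[0]["at"])] if d else []
    if n=="side": save("pics/g.png",cv2.resize(im[120:320,180:430],None,fx=3,fy=3,interpolation=2))
if len(r)==2: print(tri(r))
P=lambda T:np.array([186.5*np.cos(T)-62*np.sin(T),186.5*np.sin(T)+62*np.cos(T)])
for a,b in((0,25),(25,45)):
  A=np.radians(a)
  for k in range(1,6):
    t=a+(b-a)*k/5; d=P(np.radians(t))-P(A)
    print(t,"y",round((d[0]*np.cos(A)+d[1]*np.sin(A))/800,4),"z",round((d[0]*np.sin(A)-d[1]*np.cos(A))/800,4),"ax",round(-(t-a)/180,4))
E
```

```text
[725.16744003 -29.48028667 201.65015318] [-2.22191238 -2.21660061  0.0061479 ] [-0.5 -0.7 -5.6] 14.701179492832308 [-0.35  0.68  0.57  1.37 -0.37  1.2   0.25]
top [(array([262.4, 200.7]), 0.98)]
side [(array([251.9, 188. ]), 0.95)]
(array([544.05835418, -24.19457099, 132.82781693]), [3.8, 3.8])
5.0 y -0.0076 z -0.02 ax -0.0278
10.0 y -0.017 z -0.0393 ax -0.0556
15.0 y -0.028 z -0.0577 ax -0.0833
20.0 y -0.0406 z -0.0751 ax -0.1111
25.0 y -0.0546 z -0.0913 ax -0.1389
29.0 y -0.006 z -0.0161 ax -0.0222
33.0 y -0.0131 z -0.0317 ax -0.0444
37.0 y -0.0212 z -0.0468 ax -0.0667
41.0 y -0.0304 z -0.0613 ax -0.0889
45.0 y -0.0406 z -0.0751 ax -0.1111
```

View pics/g.png

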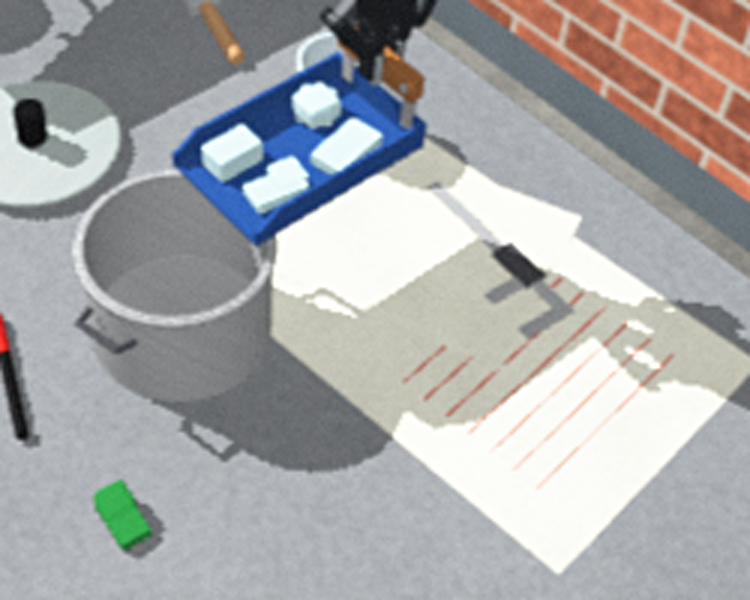

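The crop shows the lip over the near part of the tub mouth, from (180,160) to (258,240), with the tray level and holding all four pieces. I tip it slowly about the lip, moving 8 mm further in.

>>> drive_tool(deltas=[{"jaw": 0, "x": 0, "y": -0.0064, "z": -0.0121, "ax": -0.0167, "ay": 0, "az": 0}, {"jaw": 0, "x": 0, "y": -0.0135, "z": -0.024, "ax": -0.0333, "ay": 0, "az": 0}, {"jaw": 0, "x": 0, "y": -0.0212, "z": -0.0356, "ax": -0.05, "ay": 0, "az": 0}, {"jaw": 0, "x": 0, "y": -0.0293, "z": -0.0467, "ax": -0.0667, "ay": 0, "az": 0}, {"jaw": 0, "x": 0, "y": -0.038, "z": -0.0577, "ax": -0.0833, "ay": 0, "az": 0}])

```text
clock: 8.73
eef_pos: [696.7, -28.5, 252.6]
tcp_rot: [2.08, 2.079, 0.278]
ft_force: [-0.1, -0.1, -5.3]
opening: 14.3
grip_force: 98.4
```

>>> drive_tool(deltas=[{"jaw": 0, "x": 0, "y": -0.003, "z": -0.008, "ax": -0.0111, "ay": 0, "az": 0}, {"jaw": 0, "x": 0, "y": -0.006, "z": -0.0161, "ax": -0.0222, "ay": 0, "az": 0}, {"jaw": 0, "x": 0, "y": -0.0095, "z": -0.024, "ax": -0.0333, "ay": 0, "az": 0}, {"jaw": 0, "x": 0, "y": -0.0131, "z": -0.0317, "ax": -0.0444, "ay": 0, "az": 0}, {"jaw": 0, "x": 0, "y": -0.017, "z": -0.0393, "ax": -0.0556, "ay": 0, "az": 0}])

```text
clock: 9.15
eef_pos: [675.2, -28.5, 279.3]
tcp_rot: [1.979, 1.978, 0.442]
ft_force: [0.5, -0.2, -5.3]
opening: 14.1
grip_force: 98.5
```

>>> drive_tool(deltas=[{"jaw": 0, "x": 0, "y": -0.003, "z": -0.008, "ax": -0.0111, "ay": 0, "az": 0}, {"jaw": 0, "x": 0, "y": -0.006, "z": -0.0161, "ax": -0.0222, "ay": 0, "az": 0}, {"jaw": 0, "x": 0, "y": -0.0095, "z": -0.024, "ax": -0.0333, "ay": 0, "az": 0}, {"jaw": 0, "x": 0, "y": -0.0131, "z": -0.0317, "ax": -0.0444, "ay": 0, "az": 0}, {"jaw": 0, "x": 0, "y": -0.017, "z": -0.0393, "ax": -0.0556, "ay": 0, "az": 0}])

```text
clock: 9.57
eef_pos: [649.8, -28.7, 302.3]
tcp_rot: [1.872, 1.869, 0.594]
ft_force: [0.6, -0.2, -1.8]
opening: 14.6
grip_force: 99.0
```

>>> drive_tool(deltas=[{"jaw": 0, "x": 0, "y": -0.003, "z": -0.008, "ax": -0.0111, "ay": 0, "az": 0}, {"jaw": 0, "x": 0, "y": -0.006, "z": -0.0161, "ax": -0.0222, "ay": 0, "az": 0}, {"jaw": 0, "x": 0, "y": -0.0095, "z": -0.024, "ax": -0.0333, "ay": 0, "az": 0}, {"jaw": 0, "x": 0, "y": -0.0131, "z": -0.0317, "ax": -0.0444, "ay": 0, "az": 0}, {"jaw": 0, "x": 0, "y": -0.017, "z": -0.0393, "ax": -0.0556, "ay": 0, "az": 0}])

```text
clock: 9.98
eef_pos: [620.5, -28.9, 319.9]
tcp_rot: [1.761, 1.756, 0.733]
ft_force: [0.6, -1.7, -2.4]
opening: 14.4
grip_force: 99.0
```

```bash
python3 - <<'E'
from h import *
s=state();print(s["eef_pos"],s["tcp_rot"],s["ft_force"].round(1),s["opening"],s["joint_pos"].round(2))
im=get_image("side"); save("pics/i.png",cv2.resize(im[120:320,180:430],None,fx=3,fy=3,interpolation=2))
E
```

```text
[620.52521327 -28.93242744 319.88168885] [1.76059841 1.75625294 0.733152  ] [ 0.6 -1.7 -2.4] 14.418118441275107 [-0.81  0.02  0.78  2.22  0.09  0.12 -0.12]
```

View pics/i.png

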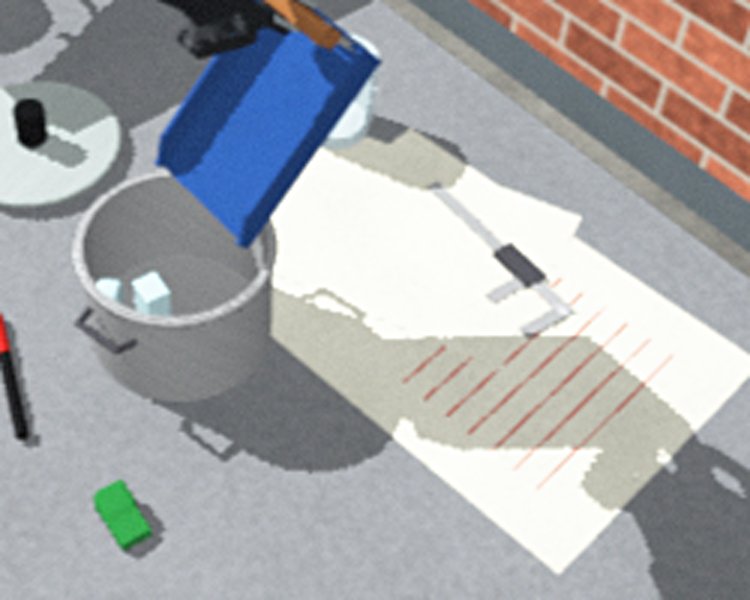

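The tray is empty (the measured weight fell to 2.4 N) and pieces show inside the tub at (110,290) and (150,295). Joint 6 is at its limit, so I rotate back rather than tip further.

>>> drive_tool(deltas=[{"jaw": 0, "x": 0, "y": 0.0037, "z": 0.0123, "ax": 0.0167, "ay": 0, "az": 0}, {"jaw": 0, "x": 0, "y": 0.0068, "z": 0.0248, "ax": 0.0333, "ay": 0, "az": 0}, {"jaw": 0, "x": 0, "y": 0.0093, "z": 0.0374, "ax": 0.05, "ay": 0, "az": 0}, {"jaw": 0, "x": 0, "y": 0.011, "z": 0.0502, "ax": 0.0667, "ay": 0, "az": 0}, {"jaw": 0, "x": 0, "y": 0.0121, "z": 0.063, "ax": 0.0833, "ay": 0, "az": 0}])

```text
clock: 10.45
eef_pos: [664.3, -27.6, 291.0]
tcp_rot: [1.928, 1.929, 0.519]
ft_force: [-0.1, -0.3, -2.6]
opening: 14.3
grip_force: 99.0
```

>>> drive_tool(deltas=[{"jaw": 0, "x": 0, "y": 0.0037, "z": 0.0123, "ax": 0.0167, "ay": 0, "az": 0}, {"jaw": 0, "x": 0, "y": 0.0068, "z": 0.0248, "ax": 0.0333, "ay": 0, "az": 0}, {"jaw": 0, "x": 0, "y": 0.0093, "z": 0.0374, "ax": 0.05, "ay": 0, "az": 0}, {"jaw": 0, "x": 0, "y": 0.011, "z": 0.0502, "ax": 0.0667, "ay": 0, "az": 0}, {"jaw": 0, "x": 0, "y": 0.0121, "z": 0.063, "ax": 0.0833, "ay": 0, "az": 0}])

```text
clock: 10.87
eef_pos: [698.1, -27.3, 252.0]
tcp_rot: [2.082, 2.085, 0.278]
ft_force: [0.4, -0.1, -2.0]
opening: 14.3
grip_force: 98.9
```

>>> drive_tool(deltas=[{"jaw": 0, "x": 0, "y": 0.0037, "z": 0.0123, "ax": 0.0167, "ay": 0, "az": 0}, {"jaw": 0, "x": 0, "y": 0.0068, "z": 0.0248, "ax": 0.0333, "ay": 0, "az": 0}, {"jaw": 0, "x": 0, "y": 0.0093, "z": 0.0374, "ax": 0.05, "ay": 0, "az": 0}, {"jaw": 0, "x": 0, "y": 0.011, "z": 0.0502, "ax": 0.0667, "ay": 0, "az": 0}, {"jaw": 0, "x": 0, "y": 0.0121, "z": 0.063, "ax": 0.0833, "ay": 0, "az": 0}])

```text
clock: 11.28
eef_pos: [720.6, -27.0, 205.6]
tcp_rot: [-2.217, -2.222, -0.005]
ft_force: [1.0, 0.7, -2.6]
opening: 14.7
grip_force: 98.9
```

```bash
python3 - <<'E'
from h import *
s=state();print(s["eef_pos"],s["tcp_rot"],s["joint_pos"].round(2))
D=np.array([[0,1,0],[1,0,0],[0,0,-1.]])
delta([591,-256,250],D)
E
```

```text
[720.62082182 -27.04406053 205.58579133] [-2.2170372  -2.22213969 -0.00481286] [-0.38  0.68  0.61  1.39 -0.4   1.2   0.28]
shift [-0.2856 -0.1627 -0.0567] turn [ 0.0001 -0.0013  0.0007]
```

>>> drive_tool(deltas=[{"jaw": 0, "x": 0, "y": 0, "z": -0.015, "ax": 0, "ay": 0, "az": 0}, {"jaw": 0, "x": 0, "y": 0, "z": -0.04, "ax": 0, "ay": 0, "az": 0}, {"jaw": 0, "x": -0.015, "y": -0.0085, "z": -0.056, "ax": 0, "ay": 0, "az": 0}, {"jaw": 0, "x": -0.045, "y": -0.0255, "z": -0.056, "ax": 0, "ay": 0, "az": 0}, {"jaw": 0, "x": -0.085, "y": -0.048, "z": -0.056, "ax": 0, "ay": 0, "az": 0}])

```text
clock: 11.7
eef_pos: [682.4, -94.1, 252.5]
tcp_rot: [2.213, 2.226, 0.011]
ft_force: [-0.9, -1.5, -2.8]
opening: 14.6
grip_force: 98.9
```

>>> drive_tool(deltas=[{"jaw": 0, "x": -0.044, "y": -0.025, "z": 0, "ax": 0, "ay": 0, "az": 0}, {"jaw": 0, "x": -0.088, "y": -0.05, "z": 0, "ax": 0, "ay": 0, "az": 0}, {"jaw": 0, "x": -0.13, "y": -0.074, "z": 0, "ax": 0, "ay": 0, "az": 0}, {"jaw": 0, "x": -0.17, "y": -0.097, "z": 0, "ax": 0, "ay": 0, "az": 0}, {"jaw": 0, "x": -0.198, "y": -0.1135, "z": 0, "ax": 0, "ay": 0, "az": 0}])

```text
clock: 12.12
eef_pos: [587.3, -258.9, 252.4]
tcp_rot: [2.222, 2.215, 0.005]
ft_force: [0.6, -0.1, -2.0]
opening: 14.6
grip_force: 99.0
```

>>> drive_tool(deltas=[{"jaw": 0, "x": 0, "y": 0, "z": 0.02, "ax": 0, "ay": 0, "az": 0}, {"jaw": 0, "x": 0, "y": 0, "z": 0.06, "ax": 0, "ay": 0, "az": 0}, {"jaw": 0, "x": 0, "y": 0, "z": 0.1, "ax": 0, "ay": 0, "az": 0}, {"jaw": 0, "x": 0, "y": 0, "z": 0.14, "ax": 0, "ay": 0, "az": 0}, {"jaw": 0, "x": 0, "y": 0, "z": 0.16, "ax": 0, "ay": 0, "az": 0}])

```text
clock: 12.53
eef_pos: [588.9, -253.9, 120.2]
tcp_rot: [-2.221, -2.221, -0.004]
ft_force: [-0.8, 0.4, -2.8]
opening: 14.5
grip_force: 99.0
```

>>> drive_tool(deltas=[{"jaw": 0, "x": 0, "y": 0, "z": 0.015, "ax": 0, "ay": 0, "az": 0}, {"jaw": 0, "x": 0, "y": 0, "z": 0.03, "ax": 0, "ay": 0, "az": 0}, {"jaw": 0, "x": 0, "y": 0, "z": 0.04, "ax": 0, "ay": 0, "az": 0}, {"jaw": 0, "x": 0, "y": 0, "z": 0.045, "ax": 0, "ay": 0, "az": 0}, {"jaw": 0, "x": 0, "y": 0, "z": 0.045, "ax": 0, "ay": 0, "az": 0}])

```text
clock: 12.95
eef_pos: [590.3, -254.3, 85.7]
tcp_rot: [2.221, 2.221, 0.001]
ft_force: [0.1, 0.9, -2.4]
opening: 14.5
grip_force: 99.0
```

```bash
python3 - <<'E'
from h import *
s=state();print(s["eef_pos"],s["tcp_rot"],s["joint_pos"].round(2),s["ft_force"].round(1))
D=np.array([[0,1,0],[1,0,0],[0,0,-1.]])
delta([591,-256,62],D)
E
```

```text
[ 590.30821022 -254.33478433   85.67957278] [2.22089005e+00 2.22105900e+00 1.49836438e-03] [-0.04  0.68  0.56  1.72 -0.45  0.87  0.72] [ 0.1  0.9 -2.4]
shift [-0.0021  0.0008  0.0296] turn [ 0.0004 -0.0001  0.    ]
```

>>> drive_tool(deltas=[{"jaw": 0, "x": 0, "y": 0, "z": 0.01, "ax": 0, "ay": 0, "az": 0}, {"jaw": 0, "x": 0, "y": 0, "z": 0.018, "ax": 0, "ay": 0, "az": 0}, {"jaw": 0, "x": 0, "y": 0, "z": 0.024, "ax": 0, "ay": 0, "az": 0}, {"jaw": 0, "x": 0, "y": 0, "z": 0.0275, "ax": 0, "ay": 0, "az": 0}, {"jaw": 0, "x": 0, "y": 0, "z": 0.0285, "ax": 0, "ay": 0, "az": 0}])

```text
clock: 13.37
eef_pos: [590.1, -254.1, 62.4]
tcp_rot: [-2.221, -2.221, -0.001]
ft_force: [-0.1, 1.3, 3.3]
opening: 14.6
grip_force: 99.7
```

>>> drive_tool(deltas=[{"jaw": 0, "x": 0, "y": 0, "z": 0, "ax": 0, "ay": 0, "az": 0}, {"jaw": 0, "x": 0, "y": 0, "z": 0.0005, "ax": 0, "ay": 0, "az": 0}, {"jaw": 0, "x": 0, "y": 0, "z": 0.001, "ax": 0, "ay": 0, "az": 0}, {"jaw": 0, "x": 0, "y": 0, "z": 0.001, "ax": 0, "ay": 0, "az": 0}, {"jaw": 0, "x": 0, "y": 0, "z": 0.001, "ax": 0, "ay": 0, "az": 0}])

```text
clock: 13.78
eef_pos: [590.4, -254.4, 62.4]
tcp_rot: [2.221, 2.221, 0.001]
ft_force: [-0.7, 1.5, 3.6]
opening: 14.2
grip_force: 99.8
```

>>> drive_tool(deltas=[{"jaw": 0.2, "x": 0, "y": 0, "z": 0, "ax": 0, "ay": 0, "az": 0}, {"jaw": 0.3, "x": 0, "y": 0, "z": 0, "ax": 0, "ay": 0, "az": 0}, {"jaw": 0.45, "x": 0, "y": 0, "z": 0, "ax": 0, "ay": 0, "az": 0}, {"jaw": 0.6, "x": 0, "y": 0, "z": 0, "ax": 0, "ay": 0, "az": 0}, {"jaw": 0.6, "x": 0, "y": 0, "z": 0, "ax": 0, "ay": 0, "az": 0}], force=30)

```text
clock: 14.2
eef_pos: [590.2, -254.3, 62.0]
tcp_rot: [2.221, 2.221, 0.001]
ft_force: [-0.4, 0.1, 0.3]
opening: 51.5
grip_force: 0.0
```

>>> drive_tool(deltas=[{"jaw": 0.6, "x": 0, "y": 0, "z": -0.015, "ax": 0, "ay": 0, "az": 0}, {"jaw": 0.6, "x": 0, "y": 0, "z": -0.05, "ax": 0, "ay": 0, "az": 0}, {"jaw": 0.6, "x": 0, "y": 0, "z": -0.1, "ax": 0, "ay": 0, "az": 0}, {"jaw": 0.6, "x": 0, "y": 0, "z": -0.15, "ax": 0, "ay": 0, "az": 0}, {"jaw": 0.6, "x": 0, "y": 0, "z": -0.2, "ax": 0, "ay": 0, "az": 0}])

```text
clock: 14.62
eef_pos: [589.5, -254.4, 224.6]
tcp_rot: [2.222, 2.22, 0.0]
ft_force: [1.0, -0.3, -0.3]
opening: 51.3
grip_force: 0.0
```

>>> drive_tool(deltas=[{"jaw": 0.7, "x": 0.04, "y": -0.006, "z": -0.03, "ax": 0, "ay": 0, "az": 0}, {"jaw": 0.7, "x": 0.08, "y": -0.012, "z": -0.03, "ax": 0, "ay": 0, "az": 0}, {"jaw": 0.7, "x": 0.12, "y": -0.018, "z": -0.03, "ax": 0, "ay": 0, "az": 0}, {"jaw": 0.7, "x": 0.16, "y": -0.024, "z": -0.03, "ax": 0, "ay": 0, "az": 0}, {"jaw": 0.7, "x": 0.21, "y": -0.031, "z": -0.03, "ax": 0, "ay": 0, "az": 0}])

```text
clock: 15.03
eef_pos: [564.8, -86.7, 247.3]
tcp_rot: [2.223, 2.217, 0.002]
ft_force: [1.5, 0.8, -0.4]
opening: 59.7
grip_force: 0.0
```

>>> drive_tool(deltas=[{"jaw": 0.7, "x": 0.043, "y": -0.006, "z": 0, "ax": 0, "ay": 0, "az": 0}, {"jaw": 0.7, "x": 0.085, "y": -0.012, "z": 0, "ax": 0, "ay": 0, "az": 0}, {"jaw": 0.7, "x": 0.127, "y": -0.018, "z": 0, "ax": 0, "ay": 0, "az": 0}, {"jaw": 0.7, "x": 0.169, "y": -0.024, "z": 0, "ax": 0, "ay": 0, "az": 0}, {"jaw": 0.7, "x": 0.21, "y": -0.031, "z": 0, "ax": 0, "ay": 0, "az": 0}])

```text
clock: 15.45
eef_pos: [540.1, 83.2, 247.0]
tcp_rot: [2.221, 2.221, 0.002]
ft_force: [1.0, -0.1, 0.3]
opening: 60.0
grip_force: 0.0
```

>>> drive_tool(deltas=[{"jaw": 0.7, "x": 0.043, "y": -0.006, "z": 0, "ax": 0, "ay": 0, "az": 0}, {"jaw": 0.7, "x": 0.085, "y": -0.012, "z": 0, "ax": 0, "ay": 0, "az": 0}, {"jaw": 0.7, "x": 0.127, "y": -0.018, "z": 0, "ax": 0, "ay": 0, "az": 0}, {"jaw": 0.7, "x": 0.169, "y": -0.024, "z": 0, "ax": 0, "ay": 0, "az": 0}, {"jaw": 0.7, "x": 0.21, "y": -0.032, "z": 0, "ax": 0, "ay": 0, "az": 0}])

```text
clock: 15.87
eef_pos: [514.6, 251.2, 247.0]
tcp_rot: [2.221, 2.221, 0.002]
ft_force: [1.0, -0.2, 0.9]
opening: 60.0
grip_force: 0.0
```

```bash
python3 - <<'E'
from rim import *
s=state();print(s["eef_pos"],s["tcp_rot"],s["joint_pos"].round(2),s["ft_force"].round(1))
r=[]
for n in("top","side"):
    im=get_image(n)
    for q in(84,80): print("tub",n,q,rim(n,im,120,q,(496,-28)))
    print("lid",n,rim(n,im,16,90,(514,250)))
    d=spot_point("lid_knob",n); print([(np.round(q["at"],1),onz(n,q["at"],44).round(1),round(q["p"],2)) for q in d[:2]])
    if n=="top": a=cv2.resize(im[150:270,140:370],None,fx=2.6,fy=2.6,interpolation=2)
    else: b=cv2.resize(im[150:370,150:370],None,fx=1.3,fy=1.3,interpolation=2)
o=np.zeros((a.shape[0]+b.shape[0],max(a.shape[1],b.shape[1]),3),np.uint8);o[:a.shape[0],:a.shape[1]]=a;o[a.shape[0]:,:b.shape[1]]=b
save("pics/j.png",o)
E
```

```text
[514.6472127  251.23825778 247.02555599] [2.22141334 2.22054947 0.0024967 ] [-0.98  0.38  0.59  1.74 -0.23  1.1  -0.31] [ 1.  -0.2  0.9]
tub top 84 (np.float32(115.7168), 497, -30)
tub top 80 (np.float32(105.90221), 500, -26)
lid top (np.float32(120.98862), 515, 251)
[(array([178. , 212.1]), array([522.7, 254.7,  44. ]), 0.58), (array([331.6, 245. ]), array([ 405.6, -239.9,   44. ]), 0.32)]
tub side 84 (np.float32(152.30711), 501, -34)
tub side 80 (np.float32(143.80994), 501, -27)
lid side (np.float32(166.51213), 515, 248)
[(array([187.2, 162. ]), array([505.3, 244.4,  44. ]), 0.64)]
```

View pics/j.png

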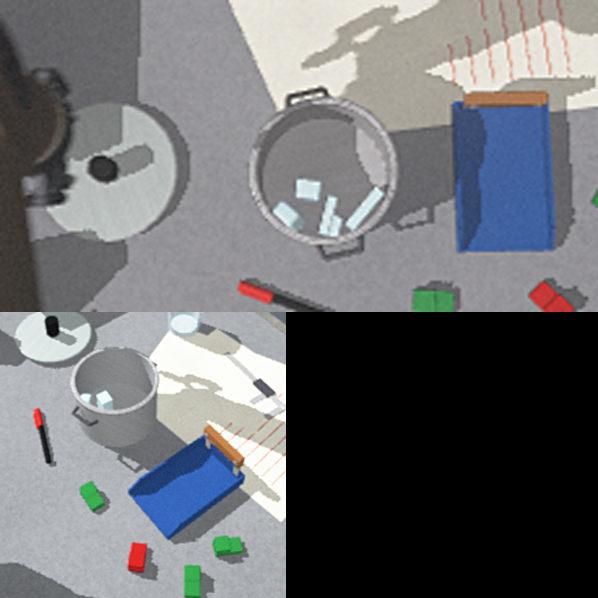

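The picture shows all four pieces inside the tub at about (308,190), (288,215), (330,215), (365,210), with the tray empty and flat; the lid is free. I descend on the knob.

>>> drive_tool(deltas=[{"jaw": 0.7, "x": -0.002, "y": 0, "z": 0.03, "ax": 0, "ay": 0, "az": 0}, {"jaw": 0.7, "x": -0.002, "y": 0, "z": 0.07, "ax": 0, "ay": 0, "az": 0}, {"jaw": 0.7, "x": -0.002, "y": 0, "z": 0.115, "ax": 0, "ay": 0, "az": 0}, {"jaw": 0.7, "x": -0.002, "y": 0, "z": 0.155, "ax": 0, "ay": 0, "az": 0}, {"jaw": 0.7, "x": -0.002, "y": 0, "z": 0.18, "ax": 0, "ay": 0, "az": 0}])

```text
clock: 16.48
eef_pos: [514.4, 245.6, 99.8]
tcp_rot: [2.224, 2.218, -0.003]
ft_force: [0.3, -0.4, -0.3]
opening: 60.0
grip_force: 0.0
```

>>> drive_tool(deltas=[{"jaw": 0.7, "x": 0, "y": 0, "z": 0.025, "ax": 0, "ay": 0, "az": 0}, {"jaw": 0.7, "x": 0, "y": 0, "z": 0.05, "ax": 0, "ay": 0, "az": 0}, {"jaw": 0.7, "x": 0, "y": 0, "z": 0.068, "ax": 0, "ay": 0, "az": 0}, {"jaw": 0.7, "x": 0, "y": 0, "z": 0.077, "ax": 0, "ay": 0, "az": 0}, {"jaw": 0.7, "x": 0, "y": 0, "z": 0.077, "ax": 0, "ay": 0, "az": 0}])

```text
clock: 16.9
eef_pos: [514.9, 246.3, 39.6]
tcp_rot: [2.223, 2.219, -0.003]
ft_force: [-0.1, -0.8, -0.9]
opening: 59.5
grip_force: 0.0
```

>>> drive_tool(deltas=[{"jaw": 0.6, "x": 0, "y": 0, "z": 0, "ax": 0, "ay": 0, "az": 0}, {"jaw": 0.5, "x": 0, "y": 0, "z": 0, "ax": 0, "ay": 0, "az": 0}, {"jaw": 0.4, "x": 0, "y": 0, "z": 0, "ax": 0, "ay": 0, "az": 0}, {"jaw": 0.3, "x": 0, "y": 0, "z": 0, "ax": 0, "ay": 0, "az": 0}, {"jaw": 0.2, "x": 0, "y": 0, "z": 0, "ax": 0, "ay": 0, "az": 0}])

```text
clock: 17.32
eef_pos: [516.3, 248.3, 41.8]
tcp_rot: [2.221, 2.22, 0.005]
ft_force: [-0.2, -1.2, 6.2]
opening: 31.4
grip_force: 29.3
```

>>> drive_tool(deltas=[{"jaw": 0.1, "x": 0, "y": 0, "z": 0, "ax": 0, "ay": 0, "az": 0}, {"jaw": 0, "x": 0, "y": 0, "z": 0, "ax": 0, "ay": 0, "az": 0}, {"jaw": 0, "x": 0, "y": 0, "z": 0, "ax": 0, "ay": 0, "az": 0}, {"jaw": 0, "x": 0, "y": 0, "z": 0, "ax": 0, "ay": 0, "az": 0}, {"jaw": 0, "x": 0, "y": 0, "z": 0, "ax": 0, "ay": 0, "az": 0}], force=70)

```text
clock: 17.73
eef_pos: [516.3, 248.3, 42.0]
tcp_rot: [2.221, 2.22, 0.005]
ft_force: [-0.7, -2.0, 8.9]
opening: 30.1
grip_force: 68.6
```

>>> drive_tool(deltas=[{"jaw": 0, "x": 0, "y": 0, "z": -0.01, "ax": 0, "ay": 0, "az": 0}, {"jaw": 0, "x": 0, "y": 0, "z": -0.03, "ax": 0, "ay": 0, "az": 0}, {"jaw": 0, "x": 0, "y": 0, "z": -0.06, "ax": 0, "ay": 0, "az": 0}, {"jaw": 0, "x": 0, "y": 0, "z": -0.1, "ax": 0, "ay": 0, "az": 0}, {"jaw": 0, "x": 0, "y": 0, "z": -0.14, "ax": 0, "ay": 0, "az": 0}])

```text
clock: 18.15
eef_pos: [513.9, 247.6, 153.5]
tcp_rot: [2.222, 2.221, -0.003]
ft_force: [0.5, 0.1, -3.7]
opening: 30.6
grip_force: 69.6
```

>>> drive_tool(deltas=[{"jaw": 0, "x": 0, "y": 0, "z": -0.035, "ax": 0, "ay": 0, "az": 0}, {"jaw": 0, "x": 0, "y": 0, "z": -0.06, "ax": 0, "ay": 0, "az": 0}, {"jaw": 0, "x": -0.015, "y": -0.001, "z": -0.075, "ax": 0, "ay": 0, "az": 0}, {"jaw": 0, "x": -0.04, "y": -0.002, "z": -0.08, "ax": 0, "ay": 0, "az": 0}, {"jaw": 0, "x": -0.075, "y": -0.0042, "z": -0.08, "ax": 0, "ay": 0, "az": 0}])

```text
clock: 18.57
eef_pos: [511.4, 189.0, 217.4]
tcp_rot: [2.217, 2.225, 0.004]
ft_force: [1.6, -0.2, -3.5]
opening: 30.4
grip_force: 69.7
```

>>> drive_tool(deltas=[{"jaw": 0, "x": -0.037, "y": -0.002, "z": 0, "ax": 0, "ay": 0, "az": 0}, {"jaw": 0, "x": -0.075, "y": -0.0042, "z": 0, "ax": 0, "ay": 0, "az": 0}, {"jaw": 0, "x": -0.113, "y": -0.0063, "z": 0, "ax": 0, "ay": 0, "az": 0}, {"jaw": 0, "x": -0.15, "y": -0.0084, "z": 0, "ax": 0, "ay": 0, "az": 0}, {"jaw": 0, "x": -0.18, "y": -0.01, "z": 0, "ax": 0, "ay": 0, "az": 0}])

```text
clock: 18.98
eef_pos: [502.0, 40.8, 216.2]
tcp_rot: [-2.224, -2.219, 0.001]
ft_force: [-0.1, 0.1, -3.0]
opening: 30.7
grip_force: 69.7
```

>>> drive_tool(deltas=[{"jaw": 0, "x": -0.028, "y": -0.0015, "z": 0, "ax": 0, "ay": 0, "az": 0}, {"jaw": 0, "x": -0.053, "y": -0.003, "z": 0, "ax": 0, "ay": 0, "az": 0}, {"jaw": 0, "x": -0.074, "y": -0.0041, "z": 0, "ax": 0, "ay": 0, "az": 0}, {"jaw": 0, "x": -0.088, "y": -0.005, "z": 0, "ax": 0, "ay": 0, "az": 0}, {"jaw": 0, "x": -0.093, "y": -0.0052, "z": 0, "ax": 0, "ay": 0, "az": 0}])

```text
clock: 19.4
eef_pos: [498.3, -32.7, 216.3]
tcp_rot: [2.225, 2.218, -0.0]
ft_force: [0.1, -0.1, -2.6]
opening: 30.1
grip_force: 69.7
```

>>> drive_tool(deltas=[{"jaw": 0, "x": 0, "y": 0, "z": 0, "ax": 0, "ay": 0, "az": 0}, {"jaw": 0, "x": 0, "y": 0, "z": 0, "ax": 0, "ay": 0, "az": 0}, {"jaw": 0, "x": 0, "y": 0, "z": 0, "ax": 0, "ay": 0, "az": 0}, {"jaw": 0, "x": 0, "y": 0, "z": 0, "ax": 0, "ay": 0, "az": 0}, {"jaw": 0, "x": 0, "y": 0, "z": 0, "ax": 0, "ay": 0, "az": 0}])

```text
clock: 19.82
eef_pos: [499.4, -29.4, 216.2]
tcp_rot: [2.22, 2.223, 0.001]
ft_force: [0.3, -0.2, -4.1]
opening: 30.4
grip_force: 69.7
```

```bash
python3 - <<'E'
from rim import *
s=state();print(s["eef_pos"],s["tcp_rot"],s["joint_pos"].round(2),s["ft_force"].round(1),s["opening"])
D=np.array([[0,1,0],[1,0,0],[0,0,-1.]])
delta([500.5,-30.3,152],D)
for n in("top","side"):
    im=get_image(n)
    print("lid",n,rim(n,im,s["eef_pos"][2]-41.5+16,90,(500,-30)))
    print("tub",n,rim(n,im,120,84,(498,-28)))
E
```

```text
[499.44308522 -29.38098644 216.2301452 ] [2.21973494e+00 2.22285596e+00 5.89702025e-04] [-0.58  0.29  0.67  1.95 -0.22  0.97  0.2 ] [ 0.3 -0.2 -4.1] 30.433095705149924
shift [-0.0012  0.0013  0.0803] turn [ 0.0001 -0.      0.0004]
lid top (np.float32(57.18049), 497, -23)
tub top (np.float32(50.14771), 505, -36)
lid side (np.float32(138.0087), 497, -29)
tub side (np.float32(113.90831), 500, -36)
```

>>> drive_tool(deltas=[{"jaw": 0, "x": 0, "y": 0, "z": 0.015, "ax": 0, "ay": 0, "az": 0}, {"jaw": 0, "x": 0, "y": 0, "z": 0.035, "ax": 0, "ay": 0, "az": 0}, {"jaw": 0, "x": 0, "y": 0, "z": 0.053, "ax": 0, "ay": 0, "az": 0}, {"jaw": 0, "x": 0, "y": 0, "z": 0.062, "ax": 0, "ay": 0, "az": 0}, {"jaw": 0, "x": 0, "y": 0, "z": 0.066, "ax": 0, "ay": 0, "az": 0}])

```text
clock: 20.33
eef_pos: [498.9, -30.1, 162.6]
tcp_rot: [-2.221, -2.221, 0.001]
ft_force: [-0.6, 0.4, -2.8]
opening: 30.1
grip_force: 69.7
```

>>> drive_tool(deltas=[{"jaw": 0, "x": 0, "y": 0, "z": 0.002, "ax": 0, "ay": 0, "az": 0}, {"jaw": 0, "x": 0, "y": 0, "z": 0.004, "ax": 0, "ay": 0, "az": 0}, {"jaw": 0, "x": 0, "y": 0, "z": 0.006, "ax": 0, "ay": 0, "az": 0}, {"jaw": 0, "x": 0, "y": 0, "z": 0.008, "ax": 0, "ay": 0, "az": 0}, {"jaw": 0, "x": 0, "y": 0, "z": 0.008, "ax": 0, "ay": 0, "az": 0}])

```text
clock: 20.75
eef_pos: [499.5, -30.2, 157.2]
tcp_rot: [2.221, 2.221, 0.001]
ft_force: [1.0, 0.3, -3.7]
opening: 30.5
grip_force: 69.7
```

The plug is about 4 mm inside the mouth without touching. I lower it the rest of the way.

>>> drive_tool(deltas=[{"jaw": 0, "x": 0, "y": 0, "z": 0.0015, "ax": 0, "ay": 0, "az": 0}, {"jaw": 0, "x": 0, "y": 0, "z": 0.003, "ax": 0, "ay": 0, "az": 0}, {"jaw": 0, "x": 0, "y": 0, "z": 0.0045, "ax": 0, "ay": 0, "az": 0}, {"jaw": 0, "x": 0, "y": 0, "z": 0.006, "ax": 0, "ay": 0, "az": 0}, {"jaw": 0, "x": 0, "y": 0, "z": 0.006, "ax": 0, "ay": 0, "az": 0}])

```text
clock: 21.17
eef_pos: [499.4, -30.3, 152.2]
tcp_rot: [2.221, 2.221, 0.001]
ft_force: [0.5, 0.1, -2.8]
opening: 30.7
grip_force: 69.8
```

>>> drive_tool(deltas=[{"jaw": 0, "x": 0, "y": 0, "z": 0.0005, "ax": 0, "ay": 0, "az": 0}, {"jaw": 0, "x": 0, "y": 0, "z": 0.001, "ax": 0, "ay": 0, "az": 0}, {"jaw": 0, "x": 0, "y": 0, "z": 0.0015, "ax": 0, "ay": 0, "az": 0}, {"jaw": 0, "x": 0, "y": 0, "z": 0.0015, "ax": 0, "ay": 0, "az": 0}, {"jaw": 0, "x": 0, "y": 0, "z": 0.0015, "ax": 0, "ay": 0, "az": 0}])

```text
clock: 21.58
eef_pos: [499.4, -30.3, 151.9]
tcp_rot: [2.222, 2.221, 0.002]
ft_force: [-4.9, -0.4, 9.9]
opening: 30.2
grip_force: 71.2
```

Contact at z 151.9, which is the expected seated height. I release and withdraw.

>>> drive_tool(deltas=[{"jaw": 0.38, "x": 0, "y": 0, "z": 0, "ax": 0, "ay": 0, "az": 0}, {"jaw": 0.42, "x": 0, "y": 0, "z": 0, "ax": 0, "ay": 0, "az": 0}, {"jaw": 0.5, "x": 0, "y": 0, "z": 0, "ax": 0, "ay": 0, "az": 0}, {"jaw": 0.7, "x": 0, "y": 0, "z": 0, "ax": 0, "ay": 0, "az": 0}, {"jaw": 0.75, "x": 0, "y": 0, "z": 0, "ax": 0, "ay": 0, "az": 0}], force=20)

```text
clock: 22.0
eef_pos: [499.6, -30.3, 151.1]
tcp_rot: [2.221, 2.221, 0.001]
ft_force: [-0.6, 0.5, -0.2]
opening: 63.9
grip_force: 0.0
```

>>> drive_tool(deltas=[{"jaw": 0.75, "x": 0, "y": 0, "z": -0.01, "ax": 0, "ay": 0, "az": 0}, {"jaw": 0.75, "x": 0, "y": 0, "z": -0.035, "ax": 0, "ay": 0, "az": 0}, {"jaw": 0.75, "x": 0, "y": 0, "z": -0.075, "ax": 0, "ay": 0, "az": 0}, {"jaw": 0.75, "x": 0, "y": 0, "z": -0.115, "ax": 0, "ay": 0, "az": 0}, {"jaw": 0.75, "x": 0, "y": 0, "z": -0.15, "ax": 0, "ay": 0, "az": 0}])

```text
clock: 22.42
eef_pos: [499.3, -30.8, 273.5]
tcp_rot: [2.222, 2.22, 0.001]
ft_force: [0.9, 0.4, 0.5]
opening: 64.0
grip_force: 0.0
```

>>> drive_tool(deltas=[{"jaw": 0.75, "x": 0.03, "y": 0, "z": 0, "ax": 0, "ay": 0, "az": 0}, {"jaw": 0.75, "x": 0.07, "y": 0, "z": 0, "ax": 0, "ay": 0, "az": 0}, {"jaw": 0.75, "x": 0.12, "y": 0, "z": 0, "ax": 0, "ay": 0, "az": 0}, {"jaw": 0.75, "x": 0.17, "y": 0, "z": 0, "ax": 0, "ay": 0, "az": 0}, {"jaw": 0.75, "x": 0.21, "y": 0, "z": 0, "ax": 0, "ay": 0, "az": 0}])

```text
clock: 22.83
eef_pos: [499.0, 140.7, 271.9]
tcp_rot: [2.22, 2.223, 0.003]
ft_force: [0.4, -0.1, -0.4]
opening: 63.9
grip_force: 0.0
```

>>> drive_tool(deltas=[{"jaw": 0.75, "x": 0.03, "y": 0, "z": 0, "ax": 0, "ay": 0, "az": 0}, {"jaw": 0.75, "x": 0.06, "y": 0, "z": 0, "ax": 0, "ay": 0, "az": 0}, {"jaw": 0.75, "x": 0.08, "y": 0, "z": 0, "ax": 0, "ay": 0, "az": 0}, {"jaw": 0.75, "x": 0.09, "y": 0, "z": 0, "ax": 0, "ay": 0, "az": 0}, {"jaw": 0.75, "x": 0.09, "y": 0, "z": 0, "ax": 0, "ay": 0, "az": 0}])

```text
clock: 23.25
eef_pos: [499.2, 211.2, 271.2]
tcp_rot: [2.219, 2.224, 0.001]
ft_force: [0.2, -0.5, 0.2]
opening: 63.7
grip_force: 0.0
```

```bash
python3 - <<'E'
from rim import *
r=[]
for n in("top","side"):
    im=get_image(n)
    print("lid",n,[tuple(np.round(rim(n,im,z,90,(498,-28)),1)) for z in(116,126,136)])
    if n=="top": a=cv2.resize(im[90:270,190:370],None,fx=2,fy=2,interpolation=2)
    else: b=cv2.resize(im[130:310,190:370],None,fx=2,fy=2,interpolation=2)
save("pics/k.png",np.hstack([a,b]))
E
```

```text
lid top [(np.float64(131.0), np.float64(498.0), np.float64(-25.0)), (np.float64(130.1), np.float64(497.0), np.float64(-26.0)), (np.float64(127.5), np.float64(497.0), np.float64(-26.0))]
lid side [(np.float64(158.3), np.float64(501.0), np.float64(-22.0)), (np.float64(160.6), np.float64(497.0), np.float64(-29.0)), (np.float64(154.2), np.float64(493.0), np.float64(-36.0))]
```

View pics/k.png

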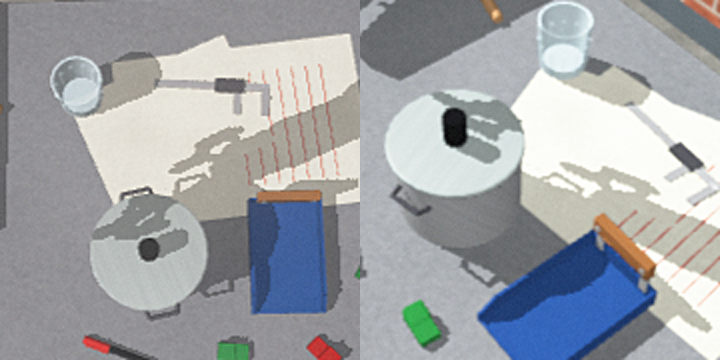

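The picture shows the lid seated, level and centred on the tub (disc at (148,250) in the top view, with both views placing it at z about 126), the tray empty and flat at (288,253), and the tumbler untouched at (77,85).

```bash
python3 -c "from plant import *;print(job_done())"
```

```text
the job is handed in; nothing more can be done
None
```

The job is done and handed in after about 23 s of robot time: the four offcuts are in the tub, the empty tray stands flat on the bench, the lid is seated and level on the tub, and the tumbler was left where it stood.

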